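Shift a welding turntable into third gear

TASK

The gearstick of the green welding turntable stands somewhere in the left-hand leg of its H-shaped gate (left and forward as seen from the robot). Push it by its red knob with the fingertips or the outside of the fingers, never gripping it: to the neutral crossbar, across to the right, then forward until it is fully home in the third slot, the one beside the three yellow dots. Push gently, do not let the stick dip into the fourth slot (right, rear) on the way, leave the other things on the bench where they stand, and finish with the hand clear of the stick.

Things in the scene. Friction and masses are not known exactly. Their poses are not given: they have to be found in the camera images.
- gearbox: Fixed green drive: housing 170 x 170 mm, 85 mm high, topped by a steel gate plate 110 x 110 mm, upper face 100 mm above the bench. Origin: centre of the housing's underside, on the bench, below the gate's centre. Own x = forward (away from the robot, yaw up to 0.35 rad), y = left, z = up. A 210 mm round faceplate with an aluminium part is centred at own x +225 mm, all below 137 mm.
- gate_center (a point): Centre of the H at the plate's top face, 100 mm above the bench; axes as the gearbox. Two legs along x, 18 mm left and right of centre, joined by one crossbar along y through the centre (neutral), inner corners rounded. Channels 16 mm wide, stick 10 mm. Slots, marked by as many dots: 1 left forward, 2 left rear, 3 right forward (yellow dots), 4 right rear.
- lever: The gearstick: a 10 mm aluminium rod with a red ball knob, 36 mm in diameter. Origin: the pivot, 30 mm above the bench inside the housing, on the line through the gate's centre; own z runs along the rod to the knob. It tilts left-right and fore-aft and stays where it is left (moving the knob takes about 2 to 5 N; the gate walls stop it). It cannot be lifted.
- knob_center (a point): Centre of the red ball knob, 165 mm from the pivot along the rod: 195 mm above the bench when upright, about 178 mm in a slot's end. From the neutral centre the knob moves about 49 mm fore or aft to a slot's end and about 41 mm left or right to a leg.
- gear_select (a joint): Left-right tilt of the stick, rad: 0 upright, positive to the right (gearbox -y). Left leg about -0.25, right leg about +0.25 (0.04 play either way).
- gear_shift (a joint): Fore-aft tilt of the stick, rad: 0 neutral, positive forward (gearbox +x). Slot ends at about +0.30 and -0.30; in the crossbar it has about 0.04 of play either way.
- tape_roll: Loose yellow roll of tape lying flat, 96 mm across, 45 mm high. Origin: centre of its underside. Bystander.
- spray_can: Loose blue spray can standing upright, 58 mm across, 140 mm high. Origin: centre of its underside. Bystander.
- clamp_block: Loose dark steel setting block 70 x 40 x 35 mm with a 16 mm brass peg rising 30 mm from its top. Origin: centre of its underside. Bystander.

How it is judged:
By the outcome, as a careful person would: the job done as asked, in the order asked, and still so for the second after the job is handed in, with the robot touching nothing.
It also fails if it takes over 51 s, if anything falls off the work surface, if the arm or the gripper's body presses on something with over 40 N, if the wrist force passes 120 N, or if a joint passes its speed limit or range.

ROBOT

A 7-joint arm with a two-finger parallel gripper is mounted at the origin on the work surface. World frame = base frame: x ahead of the robot, y to its left, z up, the work surface at z = 0. Lengths are in m, angles in rad, forces in N, time in s.
With the tool pointing down it reaches from about 0.35 to 0.9 m from the base axis. Payload 7.2 kg.
Tool frame: the origin (TCP) lies at the very end of the fingers, on their centre line; the grasp point (between the pads) lies 19 mm behind it (tcp_to_grasp is the distance from the TCP to the grasp point, in m); z points along the fingers, y is the direction in which the jaws open and shut (so a half turn about z gives the same grasp; the last joint's range is limited). The gripper opens to 85 mm and grips with 20 to 120 N. Pads are 22 mm wide; open, the fingers measure 114 mm over their backs; the gripper's body (76 mm by 85 mm) begins 54 mm behind the grasp point. The pads swing forward as they close: fully open they stand 13 mm farther back than shut.
Start: joints at [-1.277, 0.411, -0.013, 1.596, 0.006, 1.134, -0.082], TCP at [0.221, 0.585, 0.21] pointing down, gripper open.
Joint ranges: [-2.95, 2.95], [-0.29, 1.99], [-1.47, 1.44], [0.14, 2.54], [-1.03, 4.17], [0.13, 1.85], [-2.86, 2.86]. Speed limits (rad/s): [2.39, 2.39, 3.01, 3.01, 3.14, 3.14, 3.14].

INTERFACE

Orientations are given as [roll, pitch, yaw] about the fixed x, y, z axes, in that order (R = Rz(yaw) Ry(pitch) Rx(roll)).
In Python, from cell import * gives the robot as it stands.
- The arm moves only by the tool carry_out, never from a script. Its argument "targets" is a list that holds one entry, the list of rows, each a list of 7 numbers: the shift along the tool's x, y, z as a fraction of full scale, then the turn, a rotation vector about the tool's x, y, z as a fraction of full scale, then the opening, from 0 (shut) to 1 (fully open). A call has 1 to 12 rows; each row is the pose to reach, as a shift and turn from the pose measured when the call began, along the tool's axes at that moment, turning the shorter way round; what a row does not reach only later rows make up. Full scale, the value 1, is 20 cm for a shift and 180 degrees for a turn. A row lasts 1/12 s, in which the tool goes at most 41.7 mm and 7.16 degrees, less where a joint would pass 70% of its speed; a pose out of reach is approached as far as the arm can. A call with a number of a shift or a turn outside -1 to 1 is refused whole. A call with a gripper value outside its range is refused whole. The fingers move at their own pace and stop on an object; "newtons" is the grip in N (left out, the last holds). Time passes only in rows, so rows that repeat a pose let the fingers close. It gives the time, the measured TCP pose, the force and the opening at its end, in the units of the state.
- get_obs(): the state, without advancing time (a new reading comes with each control period).
- snapshot(name): name is "side" or "top"; returns a dict with "image" (400x640x3 uint8, red, green, blue), "fx", "fy", "cx", "cy" (pixels), "k1" (the pictures are not rectified: a ray, as slopes to the right and down, at radius r is drawn at 1 + k1 r^2 times it, then the intrinsics apply), "origin" and "attitude" of the camera in the world. Camera axes: x right, y up, looking along -z (the intrinsics and any distortion apply to the point x, -y, -z); pixel columns grow to the right and rows downward; lengths in m; the calibration is good to about 2 mm. A picture is of the moment at which its call begins. There is no depth.
- hand_in(): hands the job in, once; it reports no verdict.
The state is a dict: "time": time; "qpos": joint angles; "qvel": joint speeds; "tau": joint torques, N m; "tool_pos": TCP position; "tool_rot": TCP orientation; "force": force on the tool from outside, world axes, zero at the start; "ft_torque": the same for the moment, N m; "finger_gap": finger opening in m.
Only numpy, scipy, OpenCV 4.12 (cv2) and the standard library are available. Lean on these libraries where they do the work, as an engineer would, in place of code of your own. Each camera call takes 0.05 s, during which the arm holds its last target. There are 200 camera calls.

## Working session

There is one attempt and no reset: what is moved stays moved. The work goes in short steps, Python scripts to look and compute and a tool call to move; the robot and the scene stay as the last step left them, time stands still between calls to the robot, and variables do not carry over. Pictures are saved under pics/ and viewed, about 8 in all and at most 12, crops included, and the job is handed in when it is done.

Besides the shell and the picture viewer there is one more tool, called after "Request:" as a command line: name --argument value ..., lists and objects as JSON in quotes. carry_out: Moves the arm, as the interface text tells. Shift numbers are shares of 20 cm and turn numbers shares of 180 degrees, none past 1 either way. Its arguments: {"type":"object","properties":{"targets":{"type":"array"},"newtons":{"type":"number"}},"required":["targets"]}

```bash
mkdir -p pics
cat > h.py <<'E'
from cell import *
import numpy as np, cv2
from scipy.spatial.transform import Rotation as R
def rot(a):
    a=np.array(a,float)
    return a if a.shape==(3,3) else (R.from_quat(a).as_matrix() if a.size==4 else R.from_euler('xyz',a).as_matrix())
def ray(s,u,v):
    K=np.array([[s['fx'],0,s['cx']],[0,s['fy'],s['cy']],[0,0,1.]])
    p=cv2.undistortPoints(np.array([[[u,v]]],float),K,np.array([s['k1'],0,0,0.]))[0,0] if 0 else None
    d=np.array([(u-s['cx'])/s['fx'],(v-s['cy'])/s['fy']]);q=d.copy()
    for _ in range(30): q=d/(1+s['k1']*(q@q))
    w=rot(s['attitude'])@np.array([q[0],-q[1],-1]); return np.array(s['origin']),w/np.linalg.norm(w)
def onz(s,u,v,z):
    o,w=ray(s,u,v); return o+w*(z-o[2])/w[2]
def tri(r1,r2):
    A=np.stack([r1[1],-r2[1]],1); t=np.linalg.lstsq(A,r2[0]-r1[0],rcond=None)[0]
    a=r1[0]+t[0]*r1[1]; b=r2[0]+t[1]*r2[1]; return (a+b)/2,np.linalg.norm(a-b)
def snap(n,f=None):
    s=snapshot(n)
    if f: cv2.imwrite('pics/'+f,cv2.cvtColor(s['image'],cv2.COLOR_RGB2BGR))
    return s
E
python3 - <<'E'
from h import *
o=get_obs(); print({k:o[k] for k in('time','tool_pos','tool_rot','force','finger_gap')})
for n in('side','top'):
    s=snap(n,n+'0.png'); print(n,{k:v for k,v in s.items() if k!='image'})
E
```

```text
{'time': 0.0, 'tool_pos': array([0.22106764, 0.58403949, 0.20914854]), 'tool_rot': array([-3.14000205e+00,  1.17406522e-04,  2.77986174e+00]), 'force': array([0.04690894, 0.86018713, 0.55724232]), 'finger_gap': 0.08521521448681532}
side {'fx': 434.106163294902, 'fy': 434.106163294902, 'cx': 314.8167018482111, 'cy': 204.72198651172218, 'k1': 0.039526478648789956, 'origin': array([ 0.60358684, -0.83698005,  0.77088245]), 'attitude': array([ 0.93623742,  0.00170868, -0.00680416])}
top {'fx': 504.0399917593922, 'fy': 504.0399917593922, 'cx': 310.69307125919056, 'cy': 205.41552932797225, 'k1': -0.018696634873132282, 'origin': array([ 0.51000282, -0.00583155,  1.34412226]), 'attitude': array([ 0.09890861,  0.02507354, -1.54968577])}
```

View pics/side0.png

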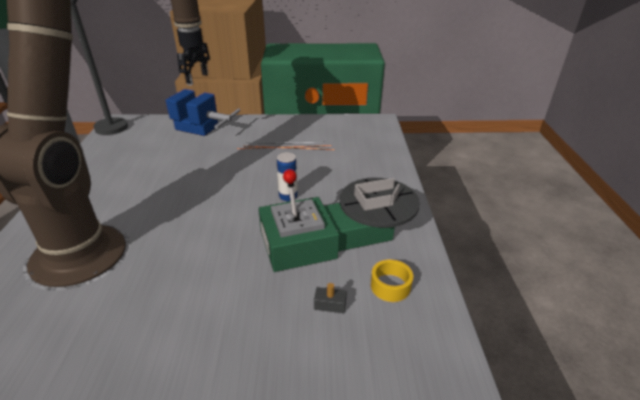

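View pics/top0.png

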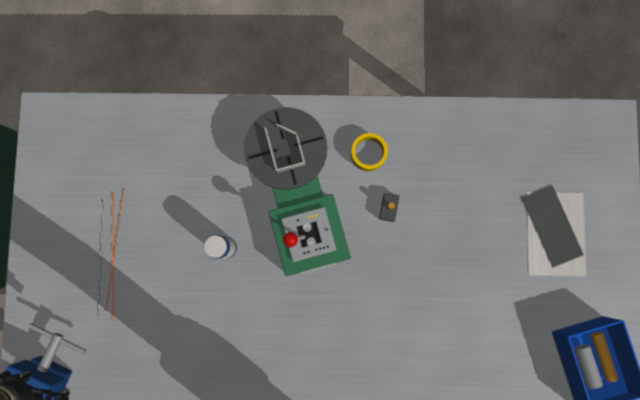

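The top view shows the gearbox at about (310,236), the knob at (291,240), and the can at (218,247), left of the knob. The tape is at (369,152) and the block at (389,206). The side view puts the knob at (290,177).

```bash
cat >> h.py <<'E'
def red(s,roi=None):
    h=cv2.cvtColor(s['image'],cv2.COLOR_RGB2HSV); m=(((h[...,0]<6)|(h[...,0]>174))&(h[...,1]>180)&(h[...,2]>90)).astype(np.uint8)
    n,l,st,c=cv2.connectedComponentsWithStats(m)
    i=1+np.argmax(st[1:,4]); x,y,w,hh,a=st[i]; return (x+(w-1)/2,y+(hh-1)/2),c[i],st[i]
def knob():
    a,b=snap('side'),snap('top'); ra,rb=red(a),red(b)
    p,e=tri(ray(a,*ra[1]),ray(b,*rb[1])); return p,e,ra,rb
E
python3 - <<'E'
from h import *
print(*knob(),sep='\n')
s=snap('top'); h=cv2.cvtColor(s['image'],cv2.COLOR_RGB2HSV)
m=((h[...,0]>60)&(h[...,0]<90)&(h[...,1]>110)).astype(np.uint8); m[:,:200]=0; m[:,420:]=0;m[:180]=0
m2=cv2.morphologyEx(m,cv2.MORPH_CLOSE,np.ones((25,25)))
ys,xs=np.nonzero(m); print(xs.min(),xs.max(),ys.min(),ys.max())
# plate: grey inside green
c=cv2.cvtColor(s['image'][180:290,240:380],cv2.COLOR_RGB2BGR)
big=cv2.resize(c,None,fx=5,fy=5,interpolation=cv2.INTER_CUBIC); cv2.imwrite('pics/crop1.png',big)
t=snap('side'); c=cv2.cvtColor(t['image'][140:290,240:380],cv2.COLOR_RGB2BGR)
E
```

```text
[0.54543443 0.07172165 0.19133896]
0.0005462326237871665
((np.float64(289.5), np.float64(176.0)), array([289.34188034, 175.77777778]), array([284, 170,  12,  13, 117], dtype=int32))
((np.float64(289.5), np.float64(239.5)), array([289.76821192, 239.25827815]), array([283, 233,  14,  14, 151], dtype=int32))
270 348 180 274
```

View pics/crop1.png

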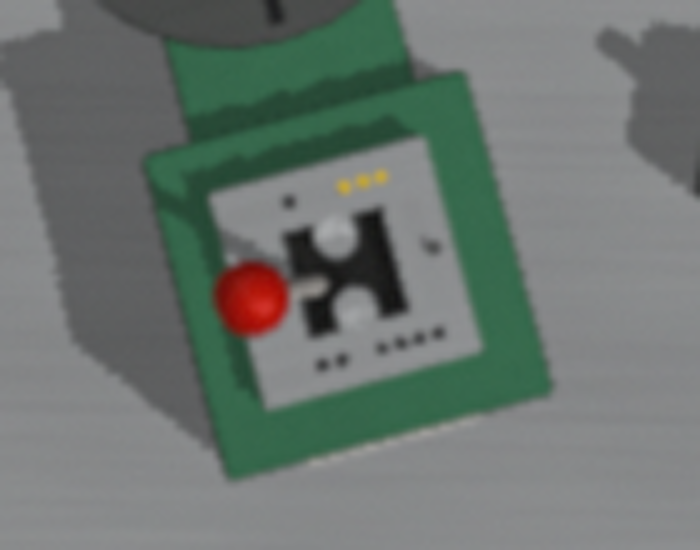

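The crop shows the plate corners at about (210,190), (427,135), (485,352), (265,410), with the knob at (252,299), near the middle of the left leg. I'll compute the gate frame from these.

Run:
```python
from h import *
s=snap('top')
def P(c,z): return np.array([onz(s,240+x/5-.4,180+y/5-.4,z) for x,y in c])
p=P([(210,190),(427,135),(485,352),(265,410)],.1); g=P([(145,158),(465,72),(552,390),(230,478)],.085)
for q in(p,g):
    print(q.mean(0),[round(np.linalg.norm(q[i]-q[i-1]),4) for i in range(4)])
    f=(q[0]+q[1]-q[2]-q[3]); l=(q[0]+q[3]-q[1]-q[2]); print(np.arctan2(f[1],f[0]),np.arctan2(l[1],l[0])-np.pi/2)
k,e,_,_=knob()
c=(p.mean(0)+g.mean(0))[:2]/2
print('dots',P([(345,187),(363,182),(381,177)],.1))
u=onz(s,218,245,.14);print('can top',u); print('block',onz(s,389,206,.035),'tape',onz(s,369,152,.045))
for y in (.2,.23,.25):
  d=k[:2]-c; print(y, d@[np.cos(y),np.sin(y)], d@[-np.sin(y),np.cos(y)])
```

```text
[0.56222204 0.03084602 0.1       ] [np.float64(0.1119), np.float64(0.111), np.float64(0.1108), np.float64(0.1118)]
0.2746559743165044 0.27290002356941123
[0.56176232 0.03071231 0.085     ] [np.float64(0.1653), np.float64(0.1666), np.float64(0.1647), np.float64(0.1657)]
0.28492315124744433 0.28454328978146926
dots [[0.60390046 0.03254391 0.1       ]
 [0.60655354 0.02368205 0.1       ]
 [0.60920666 0.0148199  0.1       ]]
can top [0.52945248 0.2469639  0.14      ]
block [ 0.64149615 -0.17404367  0.035     ] tape [ 0.78125139 -0.11989333  0.045     ]
0.2 -0.00805680800433602 0.043508500430336064
0.23 -0.0067481234791747545 0.04373059105963578
0.25 -0.005872220384561701 0.04385679870522271
```

```bash
cat >> h.py <<'E'
C=np.array([.562,.0308]); YAW=.28
G=R.from_euler('z',YAW).as_matrix()
def go(lx,ly,z):   # local gate x,y and world z -> fractions in tool axes
    o=get_obs(); T=rot(o['tool_rot']); w=np.append(C,0)+G@[lx,ly,0]; w[2]=z
    W=R.from_euler('xyz',[np.pi,0,YAW+np.pi]).as_matrix()
    print('to',(lx,ly,z),'shift',np.round(T.T@(w-o['tool_pos'])/.2,3),'turn',np.round(R.from_matrix(T.T@W).as_rotvec()/np.pi,3))
def here():
    o=get_obs(); d=o['tool_pos']-np.append(C,0); print('t',round(o['time'],2),'local',np.round(G.T@d,4),'F local',np.round(G.T@o['force'],2),'gap',round(o['finger_gap'],4),'yaw',np.round(o['tool_rot'],3))
def kl():
    p,e,_,_=knob(); print('knob local',np.round(G.T@(p-np.append(C,0)),4),'err',round(e,4))
E
python3 -c "
from h import *
here(); go(-.075,.044,.21)"
```

```text
t 0.45 local [-0.1745  0.6263  0.2099] F local [ 0.09 -0.52 -0.25] gap 0.0855 yaw [-3.141  0.     2.78 ]
to (-0.075, 0.044, 0.21) shift [-2.141 -2.034 -0.   ] turn [-0.    -0.    -0.204]
```

Request:
carry_out --targets '[[[-0.13,-0.12,0,0,0,-0.025,0],[-0.26,-0.25,0,0,0,-0.05,0],[-0.4,-0.38,0,0,0,-0.075,0],[-0.52,-0.5,0,0,0,-0.1,0],[-0.65,-0.62,0,0,0,-0.125,0],[-0.78,-0.74,0,0,0,-0.15,0],[-0.9,-0.85,0,0,0,-0.175,0],[-0.98,-0.93,0,0,0,-0.195,0],[-1,-0.95,0,0,0,-0.204,0],[-1,-0.95,0,0,0,-0.204,0]]]' --newtons 20

```text
time: 1.28
tool_pos: [0.3423, 0.334, 0.2103]
tool_rot: [-3.141, 0.001, -2.865]
force: [-0.2, 0.2, -0.2]
finger_gap: -0.0
```

```bash
python3 -c "
from h import *
here(); go(-.075,.044,.21); go(-.075,.044,.167)"
```

```text
t 1.28 local [-0.1274  0.3521  0.2103] F local [-0.14  0.25 -0.16] gap -0.0 yaw [-3.141e+00  1.000e-03 -2.865e+00]
to (-0.075, 0.044, 0.21) shift [-0.267 -1.539  0.002] turn [-0.     0.    -0.001]
to (-0.075, 0.044, 0.167) shift [-0.267 -1.539  0.217] turn [-0.     0.    -0.001]
```

Request:
carry_out --targets '[[[0,-0.13,0,0,0,0,0],[0,-0.28,0,0,0,0,0],[0,-0.43,0,0,0,0,0],[0,-0.58,0,0,0,0,0],[0,-0.73,0,0,0,0,0],[-0.1,-0.86,0,0,0,0,0],[-0.16,-0.95,0,0,0,0,0],[-0.2,-1,0,0,0,0,0]]]'

```text
time: 1.95
tool_pos: [0.4372, 0.1513, 0.2108]
tool_rot: [-3.141, 0.002, -2.868]
force: [-0.8, -0.3, 0.0]
finger_gap: -0.0
```

```bash
python3 -c "
from h import *
here(); go(-.07,.044,.21); go(-.07,.044,.167)"
```

```text
t 1.95 local [-0.0867  0.1503  0.2108] F local [-0.84 -0.06  0.02] gap -0.0 yaw [-3.141e+00  2.000e-03 -2.868e+00]
to (-0.07, 0.044, 0.21) shift [-0.087 -0.531  0.005] turn [-0.     0.001 -0.002]
to (-0.07, 0.044, 0.167) shift [-0.086 -0.531  0.22 ] turn [-0.     0.001 -0.002]
```

Request:
carry_out --targets '[[[0,-0.13,0.05,0,0,0,0],[0,-0.26,0.1,0,0,0,0],[0,-0.38,0.16,0,0,0,0],[-0.03,-0.48,0.2,0,0,0,0],[-0.06,-0.53,0.22,0,0,0,0],[-0.08,-0.53,0.22,0,0,0,0],[-0.08,-0.53,0.22,0,0,0,0]]]'

```text
time: 2.53
tool_pos: [0.4821, 0.0548, 0.1668]
tool_rot: [-3.141, 0.002, -2.868]
force: [-0.5, 1.1, 0.4]
finger_gap: 0.0
```

```bash
python3 -c "
from h import *
here(); kl(); here(); snap('top','t2.png'); go(-.031,.044,.167)"
```

```text
t 2.53 local [-0.0702  0.0451  0.1668] F local [-0.13  1.21  0.39] gap 0.0 yaw [-3.141e+00  2.000e-03 -2.868e+00]
knob local [-0.004   0.0434  0.191 ] err 0.0002
t 2.63 local [-0.0708  0.0458  0.1671] F local [-0.59  0.52 -0.7 ] gap 0.0001 yaw [-3.141e+00  2.000e-03 -2.866e+00]
to (-0.031, 0.044, 0.167) shift [-0.2   -0.008  0.001] turn [-0.     0.001 -0.001]
```

View pics/t2.png

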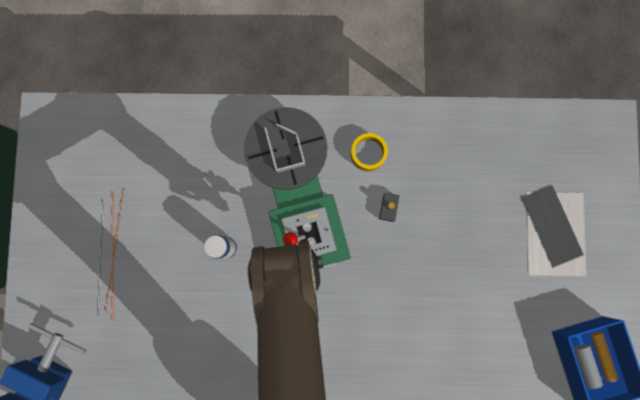

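The hand sits just behind the knob, which is at (291,239). Now a gentle forward nudge to centre it in neutral.

Request:
carry_out --targets '[[[-0.06,0,0,0,0,0,0],[-0.12,0,0,0,0,0,0],[-0.15,0,0,0,0,0,0],[-0.17,0,0,0,0,0,0],[-0.18,0,0,0,0,0,0],[-0.19,0,0,0,0,0,0],[-0.2,0,0,0,0,0,0],[-0.205,0,0,0,0,0,0]]]'

```text
time: 3.35
tool_pos: [0.5201, 0.0664, 0.1673]
tool_rot: [3.141, 0.002, -2.866]
force: [-2.2, 1.0, 1.8]
finger_gap: -0.0001
```

```bash
python3 -c "
from h import *
here(); kl(); here()"
```

```text
t 3.35 local [-0.0304  0.0458  0.1673] F local [-1.83  1.55  1.79] gap -0.0001 yaw [ 3.141e+00  2.000e-03 -2.866e+00]Traceback (most recent call last):
  File "<string>", line 3, in <module>
    here(); kl(); here()
            ~~^^
  File "h.py", line 38, in kl
    p,e,_,_=knob(); print('knob local',np.round(G.T@(p-np.append(C,0)),4),'err',round(e,4))
            ~~~~^^
  File "h.py", line 27, in knob
    a,b=snap('side'),snap('top'); ra,rb=red(a),red(b)
                                               ~~~^^^
  File "h.py", line 25, in red
    i=1+np.argmax(st[1:,4]); x,y,w,hh,a=st[i]; return (x+(w-1)/2,y+(hh-1)/2),c[i],st[i]
        ~~~~~~~~~^^^^^^^^^^
    return _wrapfunc(a, 'argmax', axis=axis, out=out, **kwds)
    return bound(*args, **kwds)
ValueError: attempt to get argmax of an empty sequence
```

Contact shows at about 2 N. I'll back off and go round to the left side.

Request:
carry_out --targets '[[[0.06,0,0,0,0,0,0],[0.14,0,0,0,0,0,0],[0.18,0.06,0,0,0,0,0],[0.18,0.16,0,0,0,0,0],[0.18,0.24,0,0,0,0,0],[0.18,0.27,0,0,0,0,0],[0.18,0.27,0,0,0,0,0]]]'

```text
time: 4.03
tool_pos: [0.4707, 0.1098, 0.1673]
tool_rot: [3.141, 0.002, -2.864]
force: [0.2, 0.1, 0.2]
finger_gap: -0.0004
```

```bash
python3 -c "
from h import *
here(); kl(); go(.0,.1,.167); go(.0,.075,.167)"
```

```text
t 4.03 local [-0.0659  0.1012  0.1673] F local [0.24 0.04 0.15] gap -0.0004 yaw [ 3.141e+00  2.000e-03 -2.864e+00]
knob local [-0.0023  0.0441  0.1912] err 0.0002
to (0.0, 0.1, 0.167) shift [-0.33   0.006  0.002] turn [-0.     0.001 -0.001]
to (0.0, 0.075, 0.167) shift [-0.33  -0.119  0.002] turn [-0.     0.001 -0.001]
```

Request:
carry_out --targets '[[[-0.08,0,0,0,0,0,0],[-0.18,0,0,0,0,0,0],[-0.28,0,0,0,0,0,0],[-0.33,0,0,0,0,0,0],[-0.33,-0.04,0,0,0,0,0],[-0.33,-0.08,0,0,0,0,0],[-0.33,-0.1,0,0,0,0,0],[-0.33,-0.12,0,0,0,0,0],[-0.33,-0.14,0,0,0,0,0],[-0.33,-0.16,0,0,0,0,0],[-0.33,-0.18,0,0,0,0,0],[-0.33,-0.2,0,0,0,0,0]]]'

```text
time: 5.13
tool_pos: [0.5459, 0.0886, 0.1686]
tool_rot: [3.14, 0.004, -2.865]
force: [-1.5, 2.5, 6.6]
finger_gap: -0.0001
```

```bash
python3 -c "
from h import *
here(); s=snap('side');t=snap('top')
for a in(s,t):
  try: r=red(a); print(r[1],r[2], G.T@(onz(a,*r[1],.194)-np.append(C,0)))
  except Exception as e: print('hidden')
go(.0,.03,.167);go(.0,-.007,.167)"
```

```text
t 5.13 local [0.0005 0.06   0.1686] F local [-0.74  2.83  6.63] gap -0.0001 yaw [ 3.14   0.004 -2.865]
[291.08403361 176.95798319] [286 170  11  15 119] [-0.00241645  0.03334264  0.194     ]
hidden
to (0.0, 0.03, 0.167) shift [ 0.002 -0.145  0.008] turn [ 0.     0.001 -0.001]
to (0.0, -0.007, 0.167) shift [ 0.001 -0.33   0.008] turn [ 0.     0.001 -0.001]
```

```bash
python3 -c "
from h import *
s=snap('side'); c=s['image'][110:260,220:370]
cv2.imwrite('pics/c3.png',cv2.cvtColor(cv2.resize(c,None,fx=4,fy=4,interpolation=cv2.INTER_CUBIC),cv2.COLOR_RGB2BGR)); here()"
```

```text
t 5.28 local [0.0004 0.0592 0.1685] F local [0.1  1.96 4.03] gap 0.0 yaw [ 3.141  0.004 -2.866]
```

View pics/c3.png

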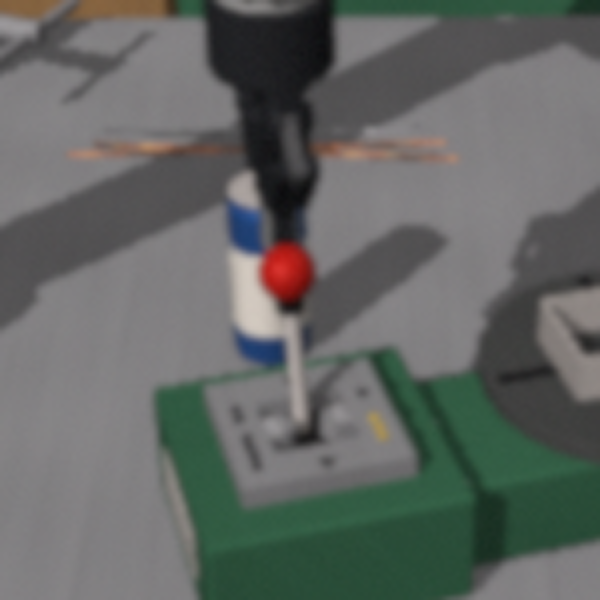

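The knob (288,270 in the crop) is coming across as it should. The flared knuckle above the tip is pressing on the top of the knob, which explains the upward force. I'll back off and raise so only the slim fingertip pushes.

Request:
carry_out --targets '[[[0,0.05,0,0,0,0,0],[0,0.1,-0.02,0,0,0,0],[0,0.1,-0.06,0,0,0,0],[0,0.08,-0.06,0,0,0,0],[0,0.05,-0.06,0,0,0,0],[0,0.02,-0.06,0,0,0,0],[0,-0.01,-0.06,0,0,0,0],[0,-0.035,-0.06,0,0,0,0],[0,-0.06,-0.06,0,0,0,0],[0,-0.08,-0.06,0,0,0,0],[0,-0.1,-0.06,0,0,0,0]]]'

```text
time: 6.2
tool_pos: [0.5524, 0.0692, 0.1818]
tool_rot: [3.14, 0.007, -2.866]
force: [-2.3, 3.2, 14.1]
finger_gap: -0.0001
```

```bash
cat >> h.py <<'E'
def side(z=.194):
    s=snap('side'); r=red(s); print(r[1],r[2],'local by side',np.round(G.T@(onz(s,*r[1],z)-np.append(C,0)),4))
E
python3 -c "
from h import *
here(); side(); here();go(.0,.03,.18);go(.0,-.007,.18)"
```

```text
t 6.2 local [0.0014 0.0396 0.1818] F local [-1.35  3.73 14.09] gap -0.0001 yaw [ 3.14   0.007 -2.866]
[292.58333333 179.1       ] [287 172  12  15 120] local by side [-0.0012  0.0229  0.194 ]
t 6.25 local [0.0015 0.0386 0.1822] F local [-1.26  2.83 11.14] gap -0.0004 yaw [ 3.14   0.007 -2.867]
to (0.0, 0.03, 0.18) shift [ 0.007 -0.043  0.011] turn [ 0.     0.002 -0.002]
to (0.0, -0.007, 0.18) shift [ 0.007 -0.228  0.01 ] turn [ 0.     0.002 -0.002]
```

The upward force is still growing, so I'll back off for a clear measurement before pushing more.

Request:
carry_out --targets '[[[0,0.06,0,0,0,0,0],[0.02,0.16,0,0,0,0,0],[0.1,0.25,0,0,0,0,0],[0.2,0.3,0,0,0,0,0],[0.25,0.3,0,0,0,0,0],[0.25,0.3,0,0,0,0,0]]]'

```text
time: 6.75
tool_pos: [0.4865, 0.112, 0.1817]
tool_rot: [3.14, 0.006, -2.866]
force: [-0.3, -0.8, -0.1]
finger_gap: -0.0001
```

```bash
python3 -c "
from h import *
here(); kl(); 
s=snap('side'); c=s['image'][110:235,230:355]
cv2.imwrite('pics/c4.png',cv2.cvtColor(cv2.resize(c,None,fx=4.8,fy=4.8,interpolation=cv2.INTER_CUBIC),cv2.COLOR_RGB2BGR)); here()"
```

```text
t 6.75 local [-0.0501  0.0989  0.1817] F local [-0.49 -0.73 -0.09] gap -0.0001 yaw [ 3.14   0.006 -2.866]
knob local [-0.0024  0.0187  0.1962] err 0.0006
t 6.9 local [-0.0473  0.098   0.1822] F local [-0.31 -0.04  0.4 ] gap -0.0003 yaw [ 3.14   0.008 -2.868]
```

View pics/c4.png

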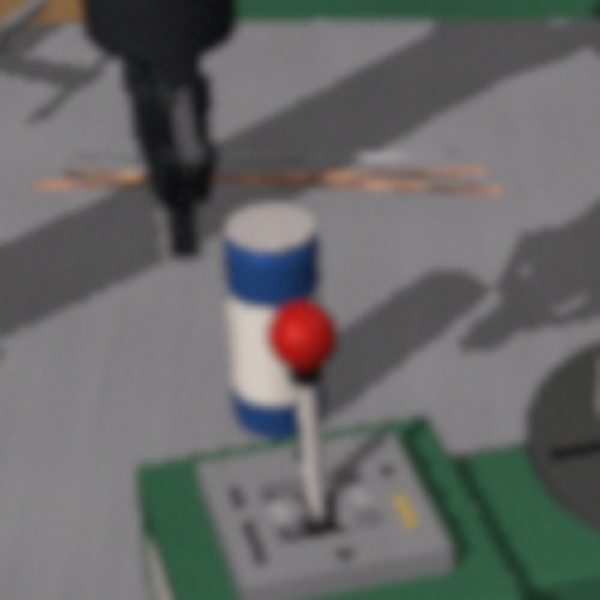

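The clear view puts the knob at local y = +19 mm. The fingers' outer profile slopes above the tip, so I'll push with only the last few millimetres of the tip, at z about 0.19.

```bash
python3 -c "
from h import *
go(.001,.06,.19);go(.001,.02,.19)"
```

```text
to (0.001, 0.06, 0.19) shift [-0.243 -0.188 -0.037] turn [ 0.     0.003 -0.002]
to (0.001, 0.02, 0.19) shift [-0.244 -0.388 -0.038] turn [ 0.     0.003 -0.002]
```

Request:
carry_out --targets '[[[-0.1,0,-0.04,0,0,0,0],[-0.2,-0.05,-0.04,0,0,0.003,0],[-0.245,-0.12,-0.04,0,0.003,-0.002,0],[-0.245,-0.18,-0.04,0,0.003,-0.002,0],[-0.245,-0.22,-0.04,0,0.003,-0.002,0],[-0.245,-0.25,-0.04,0,0.003,-0.002,0],[-0.245,-0.27,-0.04,0,0.003,-0.002,0],[-0.245,-0.29,-0.04,0,0.003,-0.002,0],[-0.245,-0.31,-0.04,0,0.003,-0.002,0],[-0.245,-0.33,-0.04,0,0.003,-0.002,0],[-0.245,-0.35,-0.04,0,0.003,-0.002,0]]]'

```text
time: 7.82
tool_pos: [0.5555, 0.0577, 0.1907]
tool_rot: [3.14, -0.001, -2.861]
force: [0.2, -0.1, 0.2]
finger_gap: 0.0003
```

```bash
python3 -c "
from h import *
here(); side(.195); here();go(.001,.0,.187);go(.001,-.018,.184)"
```

```text
t 7.82 local [0.0012 0.0277 0.1907] F local [ 0.17 -0.11  0.21] gap 0.0003 yaw [ 3.140e+00 -1.000e-03 -2.861e+00]
[292.70434783 179.55652174] [287 174  12  13 115] local by side [-0.0018  0.0194  0.195 ]
t 7.87 local [0.0011 0.0266 0.1907] F local [-0.1 -1.1 -0.5] gap -0.0 yaw [ 3.141e+00 -1.000e-03 -2.862e+00]
to (0.001, 0.0, 0.187) shift [ 0.001 -0.133  0.018] turn [ 0. -0. -0.]
to (0.001, -0.018, 0.184) shift [ 0.001 -0.223  0.033] turn [ 0. -0. -0.]
```

No contact, although by the numbers the tip should overlap the ball. The real fingertip may be higher than the reported TCP, so I'll check it by triangulation.

```bash
python3 -c "
from h import *
s=snapshot('side')
# tip in c4 crop seen at pose local(-.0473,.098,.182)
o,w=ray(s,230+185/4.8-.4,110+255/4.8-.4)
P=np.append(C,0)+G@[-.0473,.098,0]
for z in(.182,.19,.2,.21,.22):
  p=o+w*(z-o[2])/w[2]; print(z,np.round(G.T@(p-np.append(C,0)),4))
here()
c=s['image'][110:235,230:355]
cv2.imwrite('pics/c5.png',cv2.cvtColor(cv2.resize(c,None,fx=4.8,fy=4.8,interpolation=cv2.INTER_CUBIC),cv2.COLOR_RGB2BGR))
"
```

```text
0.182 [-0.0395  0.1361  0.182 ]
0.19 [-0.0417  0.1227  0.19  ]
0.2 [-0.0444  0.1061  0.2   ]
0.21 [-0.0472  0.0894  0.21  ]
0.22 [-0.0499  0.0727  0.22  ]
t 7.92 local [0.0011 0.027  0.1906] F local [-0.84 -0.36 -0.04] gap 0.0002 yaw [ 3.141e+00 -1.000e-03 -2.862e+00]
```

View pics/c5.png

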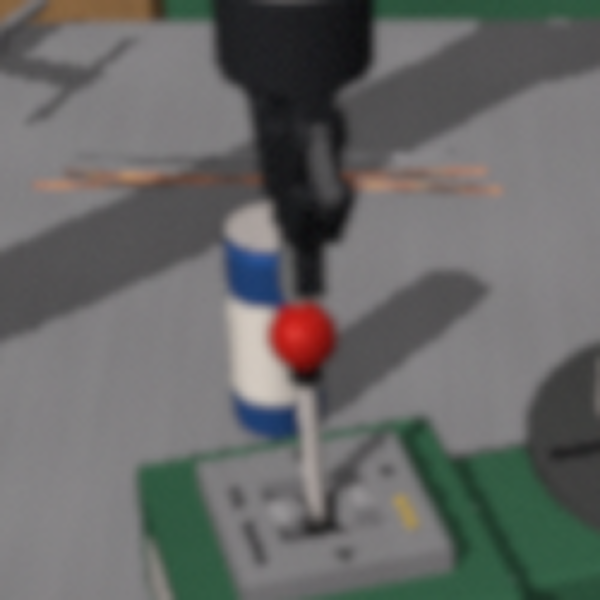

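The crop shows the fingertip ending just above the knob: the real tip is about 26 mm above the reported TCP. I'll allow for that by backing left, dropping to TCP z about 0.148, and then pushing.

Request:
carry_out --targets '[[[0,0.1,0,0,0,0,0],[0,0.2,0,0,0,0,0],[0,0.27,0,0,0,0,0],[0,0.27,0.08,0,0,0,0],[0,0.27,0.16,0,0,0,0],[0,0.27,0.21,0,0,0,0],[0,0.2,0.21,0,0,0,0],[0,0.15,0.21,0,0,0,0],[0,0.12,0.21,0,0,0,0],[0,0.1,0.21,0,0,0,0],[0,0.08,0.21,0,0,0,0],[0,0.06,0.21,0,0,0,0]]]'

```text
time: 8.92
tool_pos: [0.5526, 0.069, 0.1491]
tool_rot: [3.14, 0.0, -2.862]
force: [-0.2, 2.1, 1.8]
finger_gap: -0.0
```

```bash
python3 -c "
from h import *
here(); side(.195); here();go(.001,.03,.148);go(.001,-.009,.148)"
```

```text
t 8.92 local [0.0015 0.0393 0.1491] F local [0.39 2.07 1.81] gap -0.0 yaw [ 3.14   0.    -2.862]
[293.656 181.112] [288 174  12  15 125] local by side [-0.0013  0.012   0.195 ]
t 8.97 local [0.0014 0.0382 0.1491] F local [0.88 2.11 1.76] gap -0.0003 yaw [ 3.141  0.    -2.862]
to (0.001, 0.03, 0.148) shift [ 0.002 -0.041  0.005] turn [ 0.  0. -0.]
to (0.001, -0.009, 0.148) shift [ 0.002 -0.236  0.005] turn [ 0.  0. -0.]
```

Lateral force is now about 2 N. Continuing across.

Request:
carry_out --targets '[[[0,-0.02,0,0,0,0,0],[0,-0.04,0,0,0,0,0],[0,-0.06,0,0,0,0,0],[0,-0.08,0,0,0,0,0],[0,-0.1,0,0,0,0,0],[0,-0.12,0,0,0,0,0],[0,-0.14,0,0,0,0,0],[0,-0.16,0,0,0,0,0],[0,-0.18,0,0,0,0,0]]]'

```text
time: 9.72
tool_pos: [0.5627, 0.0329, 0.1488]
tool_rot: [3.141, -0.0, -2.862]
force: [-0.9, 1.2, -1.0]
finger_gap: -0.0
```

```bash
python3 -c "
from h import *
here(); side(.194); here();go(.001,-.014,.148)"
```

```text
t 9.72 local [0.0012 0.0018 0.1488] F local [-0.58  1.4  -0.97] gap -0.0 yaw [ 3.141 -0.    -2.862]
[297.40689655 190.44827586] [292 183  13  15 145] local by side [-0.0023 -0.0277  0.194 ]
t 9.77 local [0.0012 0.0008 0.1489] F local [ 0.29  1.11 -1.29] gap 0.0 yaw [ 3.141 -0.    -2.863]
to (0.001, -0.014, 0.148) shift [ 0.001 -0.074  0.004] turn [ 0.    -0.    -0.001]
```

Request:
carry_out --targets '[[[0,-0.015,0,0,0,0,0],[0,-0.03,0,0,0,0,0],[0,-0.045,0,0,0,0,0],[0,-0.06,0,0,0,0,0],[0,-0.068,0,0,0,0,0],[0,-0.068,0,0,0,0,0]]]'

```text
time: 10.27
tool_pos: [0.5666, 0.0183, 0.1488]
tool_rot: [3.141, -0.0, -2.864]
force: [-0.2, 1.1, -1.3]
finger_gap: 0.0001
```

```bash
python3 -c "
from h import *
here(); side(.19); here()"
```

```text
t 10.27 local [ 0.0009 -0.0133  0.1488] F local [ 0.13  1.1  -1.25] gap 0.0001 yaw [ 3.141 -0.    -2.864]
[299.10273973 195.29452055] [293 188  13  15 146] local by side [-0.0021 -0.0424  0.19  ]
t 10.32 local [ 0.001  -0.0131  0.1488] F local [-0.52 -0.03 -1.42] gap -0.0001 yaw [ 3.141 -0.    -2.864]
```

Knob now in the right leg (y about −42 mm). I'll move round behind it.

Request:
carry_out --targets '[[[0,0.06,0,0,0,0,0],[0,0.12,0,0,0,0,0],[0.06,0.15,0,0,0,0,0],[0.18,0.15,0,0,0,0,0],[0.3,0.15,0,0,0,0,0],[0.36,0.1,0,0,0,0,0],[0.36,0,0.02,0,0,0,0],[0.36,-0.1,0.05,0,0,0,0],[0.36,-0.14,0.05,0,0,0,0],[0.36,-0.145,0.05,0,0,0,0],[0.36,-0.145,0.05,0,0,0,0]]]'

```text
time: 11.23
tool_pos: [0.5055, -0.0288, 0.139]
tool_rot: [3.141, -0.0, -2.865]
force: [0.4, -0.0, -1.0]
finger_gap: -0.0002
```

```bash
python3 -c "
from h import *
here(); kl(); here();go(-.03,-.042,.139);go(.021,-.042,.139)"
```

```text
t 11.23 local [-0.0708 -0.0417  0.139 ] F local [ 0.37 -0.15 -0.96] gap -0.0002 yaw [ 3.141 -0.    -2.865]
knob local [ 1.000e-04 -4.530e-02  1.908e-01] err 0.0026
t 11.33 local [-0.0707 -0.0408  0.1389] F local [ 0.18 -0.06  0.32] gap -0.0003 yaw [ 3.141 -0.    -2.863]
to (-0.03, -0.042, 0.139) shift [-0.203 -0.006 -0.   ] turn [ 0. -0. -0.]
to (0.021, -0.042, 0.139) shift [-0.458 -0.006 -0.   ] turn [ 0. -0. -0.]
```

Request:
carry_out --targets '[[[-0.07,-0.006,0,0,0,0,0],[-0.14,-0.006,0,0,0,0,0],[-0.17,-0.006,0,0,0,0,0],[-0.19,-0.006,0,0,0,0,0],[-0.21,-0.006,0,0,0,0,0],[-0.23,-0.006,0,0,0,0,0],[-0.255,-0.006,0,0,0,0,0],[-0.28,-0.006,0,0,0,0,0],[-0.305,-0.006,0,0,0,0,0],[-0.33,-0.006,0,0,0,0,0],[-0.355,-0.006,0,0,0,0,0],[-0.38,-0.006,0,0,0,0,0]]]'

```text
time: 12.33
tool_pos: [0.5789, -0.0079, 0.1386]
tool_rot: [3.141, -0.001, -2.863]
force: [-2.0, 0.7, -0.4]
finger_gap: 0.0002
```

```bash
python3 -c "
from h import *
here(); side(.185); here();go(.021,-.042,.139)"
```

```text
t 12.33 local [ 0.0055 -0.0418  0.1386] F local [-1.74  1.18 -0.36] gap 0.0002 yaw [ 3.141e+00 -1.000e-03 -2.863e+00]
[314.60638298 194.90425532] [309 188  11  13  94] local by side [ 0.0349 -0.0443  0.185 ]
t 12.38 local [ 0.0066 -0.0417  0.1387] F local [ 0.34  1.31 -1.03] gap -0.0002 yaw [ 3.141  0.    -2.862]
to (0.021, -0.042, 0.139) shift [-0.072 -0.001 -0.002] turn [ 0.  0. -0.]
```

Request:
carry_out --targets '[[[-0.02,0,0,0,0,0,0],[-0.04,0,0,0,0,0,0],[-0.055,0,0,0,0,0,0],[-0.065,0,0,0,0,0,0],[-0.075,0,0,0,0,0,0],[-0.075,0,0,0,0,0,0]]]'

```text
time: 12.88
tool_pos: [0.5939, -0.0035, 0.1384]
tool_rot: [3.141, -0.001, -2.862]
force: [-2.9, -0.7, -1.2]
finger_gap: -0.0
```

```bash
python3 -c "
from h import *
here(); side(.18); here()"
```

```text
t 12.88 local [ 0.0212 -0.0418  0.1384] F local [-2.96  0.15 -1.21] gap -0.0 yaw [ 3.141e+00 -1.000e-03 -2.862e+00]
[320.80612245 194.94897959] [315 188  12  13  98] local by side [ 0.0509 -0.0419  0.18  ]
t 12.93 local [ 0.0211 -0.0417  0.1384] F local [-3.37 -0.02 -1.66] gap 0.0002 yaw [ 3.141e+00 -1.000e-03 -2.862e+00]
```

Close to the end. I'll creep on until the wall is felt.

Request:
carry_out --targets '[[[-0.008,0,0,0,0,0,0],[-0.015,0,0,0,0,0,0],[-0.02,0,0,0,0,0,0],[-0.02,0,0,0,0,0,0]]]'

```text
time: 13.27
tool_pos: [0.5953, -0.0032, 0.1379]
tool_rot: [3.14, -0.006, -2.863]
force: [-11.3, -1.8, 3.1]
finger_gap: -0.0002
```

```bash
python3 -c "
from h import *
here(); side(.178)"
```

```text
t 13.27 local [ 0.0226 -0.0419  0.1379] F local [-11.41   1.37   3.15] gap -0.0002 yaw [ 3.14  -0.006 -2.863]
[321.44680851 194.91489362] [316 188  11  13  94] local by side [ 0.0532 -0.0395  0.178 ]
```

Force rose to 11 N with almost no further motion, so it is against the wall. Backing away.

Request:
carry_out --targets '[[[0.05,0,0,0,0,0,0],[0.13,0,0,0,0,0,0],[0.25,0,0,0,0,0,0],[0.4,0,0,0,0,0,0],[0.55,0,-0.05,0,0,0,0],[0.65,0,-0.15,0,0,0,0],[0.7,0,-0.25,0,0,0,0],[0.7,0,-0.3,0,0,0,0],[0.7,0,-0.3,0,0,0,0],[0.7,0,-0.3,0,0,0,0]]]'

```text
time: 14.15
tool_pos: [0.4627, -0.0412, 0.1993]
tool_rot: [3.14, -0.002, -2.862]
force: [0.5, 0.5, -0.1]
finger_gap: 0.0003
```

```bash
python3 -c "
from h import *
here(); kl(); snap('top','t9.png'); here()"
```

```text
t 14.15 local [-0.1153 -0.0418  0.1993] F local [ 0.63  0.36 -0.06] gap 0.0003 yaw [ 3.140e+00 -2.000e-03 -2.862e+00]
knob local [ 0.0506 -0.0413  0.1819] err 0.0013
t 14.3 local [-0.1167 -0.0415  0.1977] F local [-0.3   0.81 -0.33] gap -0.0004 yaw [ 3.14  -0.007 -2.862]
```

View pics/t9.png

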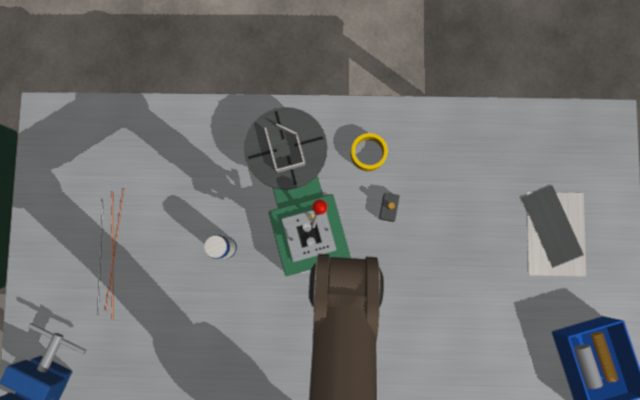

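The knob is at (320,208), in the forward right slot beside the yellow dots. The can (218,247), tape (369,152) and block (389,206) have not moved, and the hand is clear.

```bash
python3 -c "
from h import *
print(hand_in())"
```

```text
the job is handed in; nothing more can be done
None
```

The stick is fully home in the third slot, and I handed the job in at about 14.3 s of the 51 s allowed. I pushed it with the shut fingers only: first a small forward nudge to centre it in neutral, then across to the right, then forward to the end of the slot.

**Last checks**
- **Knob position:** it measured +51 mm forward and 41 mm to the right of the gate centre. The nominal slot end is about 49 and 41 mm. Its height read 182 mm against an expected 178 mm or so, and the two camera views disagreed by 1.3 mm.
- **End stop:** in the last step the force rose from about 3 N to 11 N with almost no further motion, so the stick was against the slot's wall.
- **Fourth slot:** on the way across, the knob stayed within about 2.5 mm of neutral each time I measured it, so it did not dip into that slot.
- **Surroundings:** the can, tape and block stand at the same pixels as before, and the hand is about 17 cm from the knob.

**What went wrong:** the real fingertip sits about 26 mm higher than the reported tool position. Because of that, my first two pushes to the right rode up on top of the knob, with up to 14 N of upward force on the tool. A third passed over the knob without touching it. Once I allowed for the offset, the sideways push showed only about 2 N.

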